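# Hold the hub tweezers to the setting plate's gap

## Task

Get the sprung tweezers ready for a gap check: lift them off their green rest, bring them level with their orange tips close above the black setting plate (a centimetre or three, not touching it), and squeeze them until each tip is over the middle of its own white line. Never pinch the tips shut on the way, leave the diskettes, mug, hex key and cleaning jacket where they lie, and finish still holding the tweezers there, tips steady at the marked gap; do not put them down or let go.

Things in the scene. Friction and masses are not known exactly. Their poses are not given: they have to be found in the camera images.
- tweezers: loose sprung chrome tweezers, 160 mm long, 70 g, first lying level on the rest: two blades on edge, 4 mm thick, 12 mm tall, joined at the back by a 26 mm wide block, opening in the horizontal plane. Origin: midway between the dark finger plates, level with the blades' underside; x to the orange tips (75 mm ahead; hinge 75 mm behind), z up. Arm at +y rigid with this body, arm at -y sprung
- tweezers_arm (a joint): squeeze of the sprung arm, rad: 0 open (tips 40 mm apart, centre to centre), about 0.147 at the marked 18 mm, 0.25 fully shut (tips 2.5 mm apart). Its spring resists at the finger plates with about 4 N at the first touch and 8 N at the marked gap and opens the tweezers when let go
- tweezers_grip (a point): place to grip: midway between the dark finger plates, at mid-height of the blades (6 mm above their underside), near the centre of mass. Here the untouched tweezers are about 34 mm wide overall, 23 mm with the tips at the marked gap; the tip gap shrinks about twice as fast as this width
- tip_a (a point): end of the rigid arm's orange tip: centre of its 4 mm width, at its underside (the tip is 7 mm tall, and reaches 2 mm farther)
- tip_b (a point): end of the sprung arm's orange tip, likewise. The distance between the two tip points is the tip gap
- rest: fixed green rest under the tweezers: foot 190 x 50 x 5 mm, two posts with tops 34 mm above the bench, one (18 x 30 mm) 78 mm behind the origin, one (12 x 60 mm) 45 mm ahead; between them there is room for fingers on both sides. Origin: on the bench under the tweezers' grip place, x as the tweezers'
- plate: fixed black setting plate 70 x 70 x 6 mm on the bench with two white lines on its top, each 5 mm wide and 44 mm long, running along the plate's x axis; line centres at y = +9 and y = -9 mm, so the marked gap is 18 mm. Origin at the centre of the plate's underside, z up
- mug: loose black ceramic mug, 80 mm across, 95 mm high, handle at its +y; bystander, leave it alone; origin at the centre of its foot
- hexkey: loose chrome hex key lying flat, 90 mm long arm along its x, 26 mm short arm, 6 mm thick; bystander, leave it alone; origin on the bench under the middle of the long arm
- jacket: loose cream plastic head-cleaning disk jacket, 100 x 100 x 5 mm, lying flat; bystander, leave it alone; origin at the centre of its underside
- diskette0: loose blue plastic 3.5-inch diskette lying flat, 94 x 90 x 3.4 mm with a steel shutter; bystander, leave it alone; origin at the centre of its underside
- diskette1: loose blue plastic 3.5-inch diskette lying flat, 94 x 90 x 3.4 mm with a steel shutter; bystander, leave it alone; origin at the centre of its underside; diskette2 lies on top of it
- diskette2: loose blue plastic 3.5-inch diskette lying flat, 94 x 90 x 3.4 mm with a steel shutter; bystander, leave it alone; origin at the centre of its underside; it lies on top of diskette1
- diskette3: loose blue plastic 3.5-inch diskette lying flat, 94 x 90 x 3.4 mm with a steel shutter; bystander, leave it alone; origin at the centre of its underside
There are look-alikes about, which are no part of the job. Several things look just like the plate: the one meant starts farthest to the robot's right.

How it is judged:
By the outcome, as a careful person would: the job done as asked, in the order asked, and still so for the second after the job is handed in, while the arm keeps its last pose, push and grip.
It also fails if it takes over 45 s, if anything falls off the work surface, if the arm or the gripper's body presses on something with over 40 N, if the wrist force passes 120 N, or if a joint passes its speed limit or range.

## Robot

A 6-joint arm with a two-finger parallel gripper is mounted at the origin on the work surface. World frame = base frame: x ahead of the robot, y to its left, z up, the work surface at z = 0. Lengths are in mm, angles in rad, forces in N, time in s.
With the tool pointing down it reaches from about 300 to 775 mm from the base axis. Payload 14.6 kg.
Tool frame: the origin (TCP) lies at the very end of the fingers, on their centre line; the grasp point (between the pads) lies 19 mm behind it; z points along the fingers, y is the line along which they close (so a half turn about z gives the same grasp; the last joint's range is limited). The gripper opens to 94 mm and grips with 3 to 60 N. Pads are 16 mm wide; open, the fingers measure 119 mm over their backs; the gripper's body (75 mm by 177 mm) begins 78 mm behind the grasp point.
Start: joints at [1.249, 0.3, 1.521, -0, 1.321, -0.067], TCP at [138.626, 532.233, 205.446] pointing down, gripper open.
Joint ranges: [-3.03, 3.03], [-0.79, 2.21], [0.23, 2.52], [-1.04, 4.18], [0, 3.07], [-2.55, 2.55]. Speed limits (rad/s): [2.22, 2.22, 2.57, 3.14, 3.14, 3.14].

## Interface

Orientations are given as [roll, pitch, yaw] about the fixed x, y, z axes, in that order (R = Rz(yaw) Ry(pitch) Rx(roll)).
In Python, from cell import manip, camera, get_calibration gives the robot as it stands.
- The arm moves only by the tool arm_command, never from a script. Its argument "targets" is a list of rows, each an object of numbers: "hand": the opening, from -1 (shut) to 1 (fully open), so that 0 is half open; "x", "y", "z": the shift along the tool's x, y, z in m; "yaw": the turn about the tool's z in rad. In form: [{"hand": .., "x": .., "y": .., "z": .., "yaw": ..}, ...]. A call has 1 to 10 rows; each row shifts and turns the commanded pose from where the row before left it, along the tool's axes as they then stand; what a row does not reach is not made up. A row lasts 1/10 s, in which the tool goes at most 50 mm and 8.59 degrees, less where a joint would pass 70% of its speed; a pose out of reach is approached as far as the arm can. A call is refused whole if a number of a shift passes 0.05 or a number of a turn 0.15, either way. A call with a gripper value outside its range is refused whole. The fingers move at their own pace and stop on an object; "newtons" is the grip in N (left out, the last holds). Time passes only in rows, so rows that do not move let the fingers close. It gives the time, the measured TCP pose, the force, the opening and the grip force at its end, in the units of the state.
- manip.read_state(): the state, without advancing time (a new reading comes with each control period).
- camera(name): name is "scene" or "top" or "wrist"; returns the picture (384x512x3 uint8, red, green, blue); there is no depth.
- get_calibration(name): a dict with "K" (3x3 intrinsics, pixels), "dist_coeffs" ([k1, k2, p1, p2, k3] as OpenCV has them; the pictures are not rectified), "cam_to_world" (4x4, takes a point from camera to world coordinates). Camera axes: x right, y up, looking along -z (the intrinsics and any distortion apply to the point x, -y, -z); pixel columns grow to the right and rows downward; lengths in mm; the calibration is good to about 2 mm. A picture is of the moment at which its call begins: read the wrist's pose just before it. get_calibration takes no time and is no camera call; for the wrist camera it gives the pose at the moment of the call.
- manip.sign_off(): hands the job in; it is judged then, once.
The state is a dict: "clock": time; "joints": joint angles; "qd": joint speeds; "effort": joint torques, N m; "eef_pos": TCP position; "eef_rot": TCP orientation; "wrist_force": force on the tool from outside, world axes, zero at the start; "moment": the same for the moment, N m; "finger_gap": finger opening in mm; "finger_force": force on a finger pad.
Only numpy, scipy, OpenCV 4.12 (cv2) and the standard library are available. Lean on these libraries where they do the work, as an engineer would, in place of code of your own. Each camera call takes 0.05 s, during which the arm holds its last target. There are 200 camera calls.

## Working session

There is one attempt and no reset: what is moved stays moved. The work goes in short steps, Python scripts to look and compute and a tool call to move; the robot and the scene stay as the last step left them, time stands still between calls to the robot, and variables do not carry over. Pictures are saved under pics/ and viewed, at most 10 in all, crops included, and the job is handed in when it is done.

Besides the shell and the picture viewer there is one more tool, called after "Emit:" as a command line: name --argument value ..., lists and objects as JSON in quotes. arm_command: Moves the arm, as the interface text tells. Its arguments: {"type":"object","properties":{"targets":{"type":"array"},"newtons":{"type":"number"}},"required":["targets"]}

```bash
ls; mkdir -p pics; cat > h.py <<'E'
import numpy as np, cv2
from cell import manip, camera, get_calibration
def snap(n,f):
    c=get_calibration(n); im=camera(n); cv2.imwrite(f,im[:,:,::-1]); np.savez(f[:-4],K=c["K"],d=c["dist_coeffs"],T=c["cam_to_world"]); return im
def ray(f,p):
    c=np.load(f[:-4]+'.npz'); u=cv2.undistortPoints(np.float64([[p]]),c['K'],c['d'])[0,0]
    T=c['T']; return T[:3,3],T[:3,:3]@np.array([u[0],-u[1],-1.])
def at(f,p,z):
    o,d=ray(f,p); return o+d*(z-o[2])/d[2]
def tri(*fp):
    A=0;b=0
    for f,p in fp:
        o,d=ray(f,p); d=d/np.linalg.norm(d); M=np.eye(3)-np.outer(d,d); A=A+M; b=b+M@o
    return np.linalg.solve(A,b)
def proj(f,X):
    c=np.load(f[:-4]+'.npz'); T=c['T']; q=(np.atleast_2d(X)-T[:3,3])@T[:3,:3]; q=q*[1,-1,-1]
    return cv2.projectPoints(q,np.zeros(3),np.zeros(3),c['K'],c['d'])[0][:,0]
E
python3 - <<'E'
from h import *
s=manip.read_state(); print(s)
a=snap("scene","pics/scene.png"); b=snap("top","pics/top.png")
cv2.imwrite("pics/both.png",cv2.resize(np.vstack([a,b])[:,:,::-1],None,fx=.78,fy=.78))
cv2.imwrite("pics/top15.png",cv2.resize(b[:,:,::-1],None,fx=1.5,fy=1.5))
E
```

```text
pics
{'clock': 0.0, 'joints': array([ 1.24938488e+00,  3.00482963e-01,  1.52159697e+00, -3.91787295e-05,
        1.32070524e+00, -6.65740872e-02]), 'qd': array([ 0.00091018,  0.00059676,  0.00304555, -0.00070283,  0.00186226,
       -0.00040981]), 'effort': array([-5.91348726e-04, -5.31809950e+01, -3.52727580e+01,  7.08236382e-02,
        2.43831240e-02, -1.15288944e-04]), 'eef_pos': array([138.56125835, 531.97884182, 204.87310588]), 'eef_rot': array([-3.14040025e+00, -4.14683976e-05,  2.88676499e+00]), 'wrist_force': array([-0.88366174,  0.56209746,  0.13792025]), 'moment': array([ 0.00113742, -0.0104894 ,  0.05489666]), 'finger_force': 0.0, 'finger_gap': 94.09232875677682}
```

View pics/top15.png

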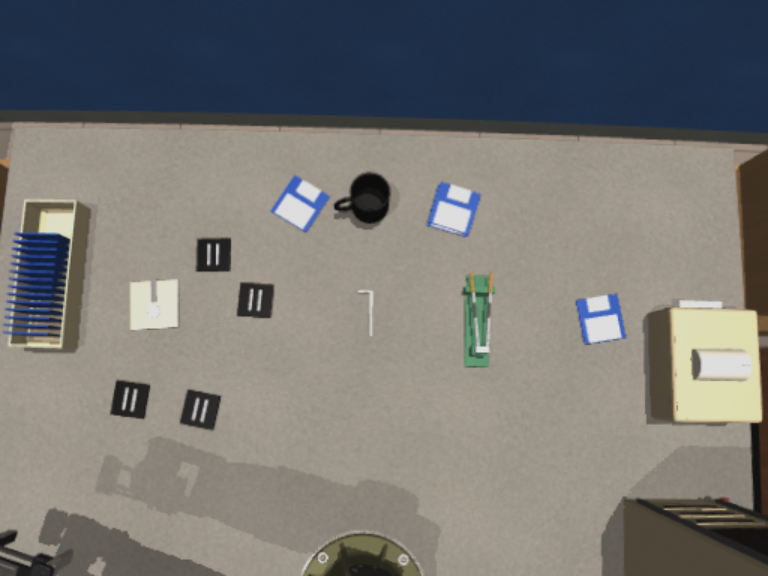

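View pics/scene.png

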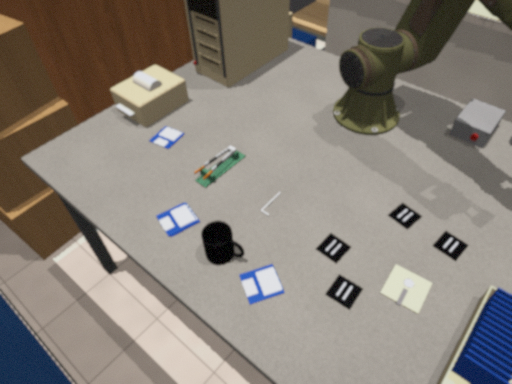

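The top view (x1.5) shows the tweezers on the green rest at (480,315), with tips up at (473/491,280) and the hinge at (482,350). Four plate look-alikes are at (213,254), (256,300), (130,399) and (201,410). Image left is +y, so (256,300) is farthest to the robot's right. I'll confirm that with coordinates and a crop.

```bash
python3 - <<'E'
from h import *
f="pics/top.png"; im=cv2.imread(f)
for p in [(213,254),(256,300),(130,399),(201,410)]: print('plate',p,at(f,np.array(p)/1.5,6).round(1))
for n,p in dict(tipL=(473,276),tipR=(491,276),hinge=(482,350),mug=(370,198),hex=(371,335)).items(): print(n,at(f,np.array(p)/1.5,40 if n!='hex' else 3).round(1))
c=im[165:260,130:345]; cv2.imwrite("pics/crop.png",cv2.resize(c,None,fx=3.7,fy=3.7,interpolation=cv2.INTER_CUBIC))
E
```

```text
plate (213, 254) [674.5 330.3   6. ]
plate (256, 300) [580.2 234.9   6. ]
plate (130, 399) [370.5 481.7   6. ]
plate (201, 410) [353.3 334.8   6. ]
tipL [ 636.9 -207.4   40. ]
tipR [ 637.9 -244.1   40. ]
hinge [ 488.1 -226.1   40. ]
mug [793.6   5.3  40. ]
hex [514.7  -4.4   3. ]
```

View pics/crop.png

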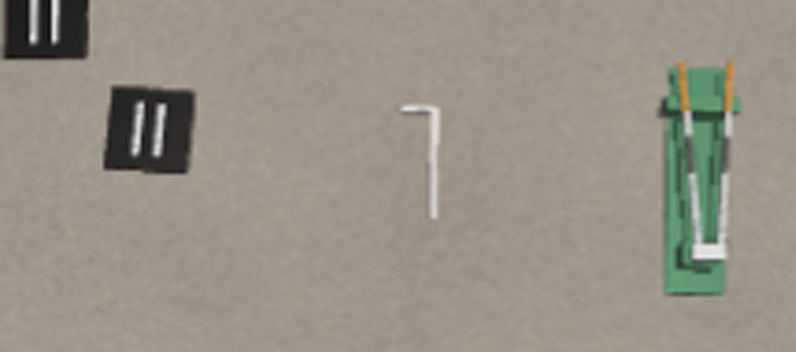

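The crop shows the target plate at crop (150,130), world (580,235). It has the smallest y of the four, so it is the one meant. The tweezers lie at about (562,-226) with yaw near 0. Moving there.

Emit:
arm_command --targets '[{"yaw": -0.1277},{"yaw": -0.1277},{"x": -0.02,"y": -0.036},{"x": -0.02,"y": -0.036},{"x": -0.02,"y": -0.036},{"x": -0.02,"y": -0.036},{"x": -0.02,"y": -0.036},{"x": -0.02,"y": -0.036},{"x": -0.02,"y": -0.036},{"x": -0.02,"y": -0.036}]' --newtons 4

```text
schema error: expected keys hand, x, y, z, yaw
```

Emit:
arm_command --targets '[{"x": -0.02,"y": -0.036},{"x": -0.02,"y": -0.036},{"x": -0.02,"y": -0.036},{"x": -0.02,"y": -0.036},{"x": -0.02,"y": -0.036},{"x": -0.02,"y": -0.036},{"x": -0.02,"y": -0.036},{"x": -0.02,"y": -0.036},{"x": -0.02,"y": -0.036},{"x": -0.02,"y": -0.036}]'

```text
schema error: expected keys hand, x, y, z, yaw
```

Emit:
arm_command --targets '[{"hand": 1,"x": 0,"y": 0,"z": 0,"yaw": -0.1277},{"hand": 1,"x": 0,"y": 0,"z": 0,"yaw": -0.1277},{"hand": 1,"x": -0.02,"y": -0.036,"z": 0,"yaw": 0},{"hand": 1,"x": -0.02,"y": -0.036,"z": 0,"yaw": 0},{"hand": 1,"x": -0.02,"y": -0.036,"z": 0,"yaw": 0},{"hand": 1,"x": -0.02,"y": -0.036,"z": 0,"yaw": 0},{"hand": 1,"x": -0.02,"y": -0.036,"z": 0,"yaw": 0},{"hand": 1,"x": -0.02,"y": -0.036,"z": 0,"yaw": 0},{"hand": 1,"x": -0.02,"y": -0.036,"z": 0,"yaw": 0},{"hand": 1,"x": -0.02,"y": -0.036,"z": 0,"yaw": 0}]' --newtons 4

```text
clock: 1.1
eef_pos: [299.1, 242.8, 205.4]
eef_rot: [-3.142, -0.0, -3.141]
wrist_force: [0.7, 0.1, 0.6]
finger_gap: 94.1
finger_force: 0.0
```

Emit:
arm_command --targets '[{"hand": 1,"x": -0.02,"y": -0.036,"z": 0,"yaw": 0},{"hand": 1,"x": -0.02,"y": -0.036,"z": 0,"yaw": 0},{"hand": 1,"x": -0.02,"y": -0.036,"z": 0,"yaw": 0},{"hand": 1,"x": -0.02,"y": -0.036,"z": 0,"yaw": 0},{"hand": 1,"x": -0.02,"y": -0.036,"z": 0,"yaw": 0},{"hand": 1,"x": -0.02,"y": -0.036,"z": 0,"yaw": 0},{"hand": 1,"x": -0.02,"y": -0.036,"z": 0,"yaw": 0},{"hand": 1,"x": -0.02,"y": -0.036,"z": 0,"yaw": 0},{"hand": 1,"x": -0.02,"y": -0.036,"z": 0,"yaw": 0},{"hand": 1,"x": -0.02,"y": -0.036,"z": 0,"yaw": 0}]'

```text
clock: 2.1
eef_pos: [499.4, -117.2, 205.2]
eef_rot: [3.141, -0.0, -3.141]
wrist_force: [0.4, 0.4, -0.3]
finger_gap: 93.6
finger_force: 0.0
```

Emit:
arm_command --targets '[{"hand": 1,"x": -0.02,"y": -0.034,"z": 0,"yaw": 0},{"hand": 1,"x": -0.02,"y": -0.034,"z": 0,"yaw": 0},{"hand": 1,"x": -0.02,"y": -0.034,"z": 0,"yaw": 0},{"hand": 1,"x": 0,"y": 0,"z": 0,"yaw": 0},{"hand": 1,"x": 0,"y": 0,"z": 0,"yaw": 0}]'

```text
clock: 2.6
eef_pos: [558.8, -217.7, 204.5]
eef_rot: [3.141, -0.001, 3.141]
wrist_force: [-0.7, -0.4, 0.5]
finger_gap: 94.0
finger_force: 0.0
```

```bash
python3 - <<'E'
from h import *
im=snap("wrist","pics/w1.png"); s=manip.read_state(); print(s['eef_pos'],s['eef_rot'],get_calibration("wrist")["cam_to_world"])
cv2.imwrite("pics/w1x.png",cv2.resize(im[:,:,::-1],None,fx=1.5,fy=1.5,interpolation=cv2.INTER_CUBIC))
E
```

```text
[ 558.71237616 -217.03010278  204.97251624] [ 3.14103493e+00 -9.42047347e-04 -3.14102501e+00] [[-1.02471479e-03 -9.65317316e-01 -2.61077441e-01  4.83018682e+02]
 [ 9.99999391e-01 -1.09614050e-03  1.27966771e-04 -2.16613233e+02]
 [-4.09706097e-04 -2.61077150e-01  9.65317851e-01  3.84917029e+02]
 [ 0.00000000e+00  0.00000000e+00  0.00000000e+00  1.00000000e+00]]
```

View pics/w1x.png

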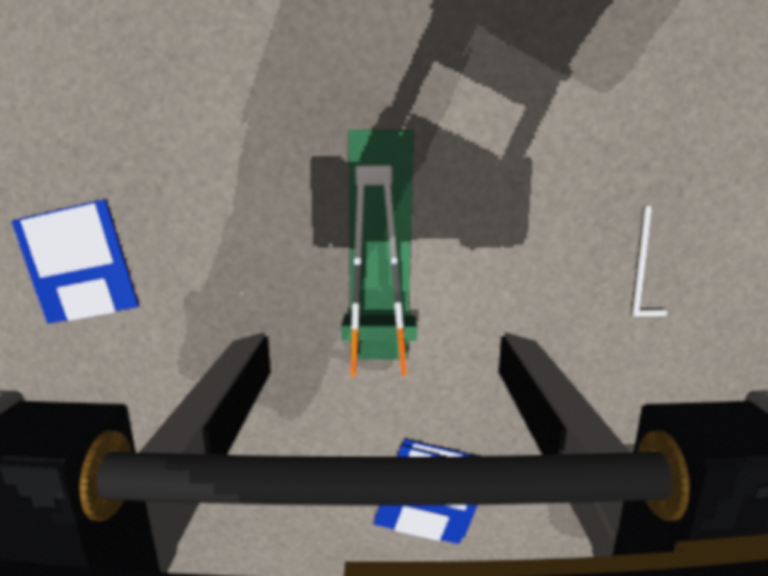

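The wrist view (x1.5) shows the orange tips' ends at (354,374) and (404,374), the hinge block's back edge at (374,167) and the finger plates centred around row 284. Next I triangulate with the top view.

```bash
python3 - <<'E'
from h import *
w="pics/w1.png";t="pics/top.png"
W=lambda x,y:(w,(x/1.5,y/1.5)); C=lambda x,y:(t,(130+x/3.7,165+y/3.7))
for n,a,b in [("tip-y",W(354,375),C(731,63)),("tip+y",W(404,375),C(683,63)),("hinge back",W(374,167),C(710,259))]:
    print(n,tri(a,b).round(1),'at z46',at(*a,46).round(1),at(*b,46).round(1))
for p in [(357,284),(396.5,284),(374,167),(358,263),(394,262),(354,375),(404,375)]: print(p,at(w,(p[0]/1.5,p[1]/1.5),46).round(1))
E
```

```text
tip-y [ 641.1 -241.    53.4] at z46 [ 644.  -240.6   46. ] [ 642.9 -243.5   46. ]
tip+y [ 639.9 -202.3   55.1] at z46 [ 644.  -201.6   46. ] [ 641.8 -204.1   46. ]
hinge back [ 484.5 -224.3   55.9] at z46 [ 486.7 -224.2   46. ] [ 482.9 -226.6   46. ]
(357, 284) [ 570.7 -237.1   46. ]
(396.5, 284) [ 570.7 -208.    46. ]
(374, 167) [ 486.7 -224.2   46. ]
(358, 263) [ 554.9 -236.2   46. ]
(394, 262) [ 554.1 -209.9   46. ]
(354, 375) [ 644.  -240.6   46. ]
(404, 375) [ 644.  -201.6   46. ]
```

Emit:
arm_command --targets '[{"hand": 0.4,"x": -0.005,"y": -0.003,"z": 0.025,"yaw": -0.02},{"hand": 0.4,"x": -0.0045,"y": -0.0025,"z": 0.025,"yaw": 0},{"hand": 0.4,"x": 0,"y": 0,"z": 0.025,"yaw": 0},{"hand": 0.4,"x": 0,"y": 0,"z": 0.025,"yaw": 0},{"hand": 0.4,"x": 0,"y": 0,"z": 0,"yaw": 0},{"hand": 0.4,"x": 0,"y": 0,"z": 0,"yaw": 0}]'

```text
clock: 3.25
eef_pos: [568.7, -222.3, 106.5]
eef_rot: [-3.141, 0.0, -3.12]
wrist_force: [0.7, -0.3, 0.4]
finger_gap: 65.9
finger_force: 0.0
```

```bash
python3 - <<'E'
from h import *
im=snap("wrist","pics/w2.png"); s=manip.read_state(); print(s['eef_pos'],s['eef_rot'],s['finger_gap'])
cv2.imwrite("pics/w2x.png",cv2.resize(im[:,:,::-1],None,fx=1.5,fy=1.5,interpolation=cv2.INTER_CUBIC))
E
```

```text
[ 569.11631473 -222.57950872  107.20203798] [-3.14076151e+00  1.73060903e-03 -3.12030763e+00] 65.57009035339777
```

View pics/w2x.png

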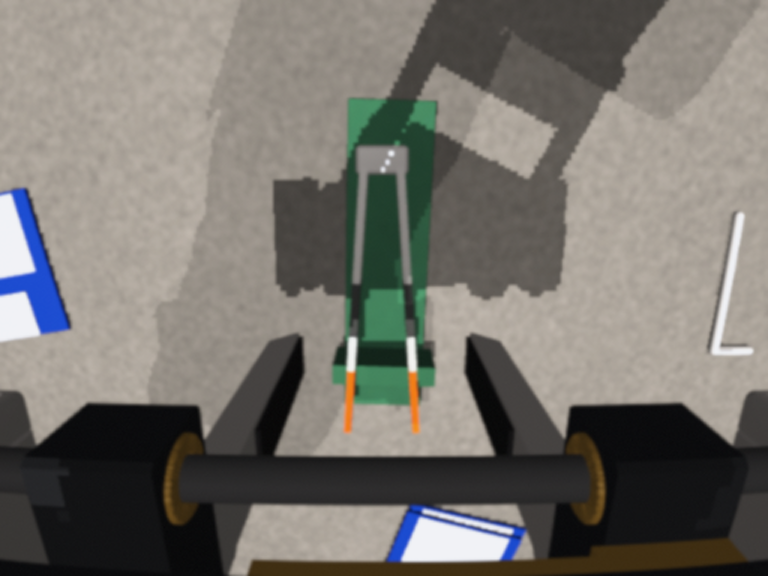

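The tips now end at (348,431) and (416,431), the hinge back is at (382,147), and the dark plates are centred at (356,311) and (410,311).

```bash
python3 - <<'E'
from h import *
w="pics/w1.png";t="pics/w2.png";W=lambda p:(w,(p[0]/1.5,p[1]/1.5));V=lambda p:(t,(p[0]/1.5,p[1]/1.5))
for a,b in [((354,375),(348,431)),((404,375),(416,431)),((374,167),(382,147)),((357,284),(356,311)),((396.5,284),(410,311))]:
    print(tri(W(a),V(b)).round(1), at(*V(b),44).round(1))
E
```

```text
[ 645.7 -241.    42.5] [ 644.7 -241.1   44. ]
[ 648.3 -201.1   37. ] [ 643.8 -201.6   44. ]
[ 486.5 -224.3   53.2] [ 486.1 -224.6   44. ]
[ 571.  -237.    44.9] [ 571.3 -236.8   44. ]
[ 572.8 -207.6   37.4] [ 570.6 -207.8   44. ]
```

The heights agree with the text (blade top about 44 to 46) and the pose is confirmed. Descending to TCP z=21, then closing gently.

Emit:
arm_command --targets '[{"hand": 0.2,"x": 0,"y": 0,"z": 0.022,"yaw": 0},{"hand": 0.2,"x": 0,"y": 0,"z": 0.022,"yaw": 0},{"hand": 0.2,"x": 0,"y": 0,"z": 0.022,"yaw": 0},{"hand": 0.2,"x": 0,"y": 0,"z": 0.018,"yaw": 0},{"hand": 0,"x": 0,"y": 0,"z": 0,"yaw": 0},{"hand": -0.1,"x": 0,"y": 0,"z": 0,"yaw": 0},{"hand": -0.2,"x": 0,"y": 0,"z": 0,"yaw": 0},{"hand": -0.25,"x": 0,"y": 0,"z": 0,"yaw": 0},{"hand": -0.25,"x": 0,"y": 0,"z": 0,"yaw": 0}]' --newtons 10

```text
clock: 4.2
eef_pos: [569.0, -223.1, 22.3]
eef_rot: [-3.141, 0.001, -3.121]
wrist_force: [-0.7, 0.7, 0.7]
finger_gap: 35.4
finger_force: 0.3
```

Emit:
arm_command --targets '[{"hand": -0.3,"x": 0,"y": 0,"z": 0,"yaw": 0},{"hand": -0.34,"x": 0,"y": 0,"z": 0,"yaw": 0},{"hand": -0.38,"x": 0,"y": 0,"z": 0,"yaw": 0},{"hand": -0.38,"x": 0,"y": 0,"z": 0,"yaw": 0},{"hand": -0.38,"x": 0,"y": 0,"z": 0,"yaw": 0}]'

```text
clock: 4.7
eef_pos: [569.1, -223.0, 22.1]
eef_rot: [-3.141, 0.001, -3.121]
wrist_force: [0.4, 1.5, 6.1]
finger_gap: 29.1
finger_force: 6.9
```

Emit:
arm_command --targets '[{"hand": -0.4,"x": 0,"y": 0,"z": -0.003,"yaw": 0},{"hand": -0.4,"x": 0,"y": 0,"z": -0.005,"yaw": 0},{"hand": -0.4,"x": 0,"y": 0,"z": -0.01,"yaw": 0},{"hand": -0.4,"x": 0,"y": 0,"z": -0.02,"yaw": 0},{"hand": -0.4,"x": 0,"y": 0,"z": -0.02,"yaw": 0},{"hand": -0.4,"x": 0,"y": 0,"z": -0.02,"yaw": 0},{"hand": -0.4,"x": 0,"y": 0,"z": 0,"yaw": 0},{"hand": -0.4,"x": 0,"y": 0,"z": 0,"yaw": 0}]'

```text
clock: 5.5
eef_pos: [568.5, -222.9, 99.3]
eef_rot: [-3.141, 0.0, -3.121]
wrist_force: [-0.3, -0.1, -1.3]
finger_gap: 28.5
finger_force: 5.0
```

```bash
python3 - <<'E'
from h import *
im=snap("wrist","pics/w3.png"); s=manip.read_state(); print(s['eef_pos'],s['eef_rot'],s['finger_gap'],s['finger_force'],s['wrist_force'])
b=snap("scene","pics/s3.png")
a=cv2.resize(im[60:330,120:390],None,fx=1.6,fy=1.6,interpolation=cv2.INTER_CUBIC)
c=cv2.resize(b[110:218,160:268],(432,432),interpolation=cv2.INTER_CUBIC)[:,:360]
cv2.imwrite("pics/w3x.png",np.hstack([a,c])[:,:,::-1])
E
```

```text
[ 568.20764611 -222.75596049   98.59974133] [ 3.14110150e+00 -1.03369494e-03 -3.12101768e+00] 28.221612344733288 5.029296711436473 [ 0.04707081  0.05060952 -2.38412939]
```

View pics/w3x.png

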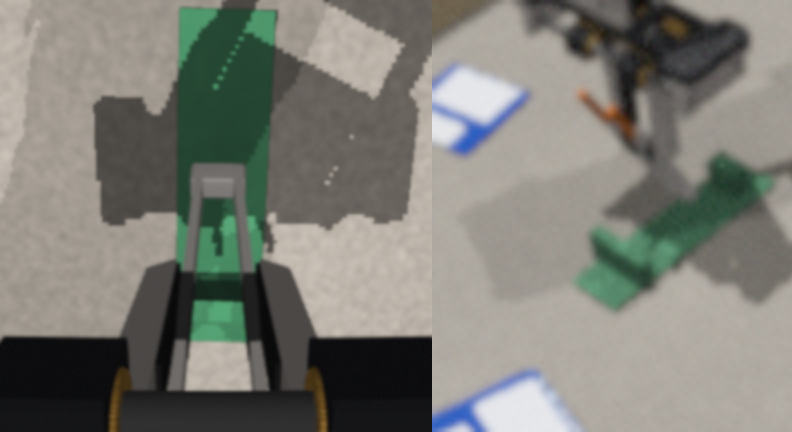

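```bash
python3 - <<'E'
from h import *
f="pics/w3.png"; K=np.load("pics/w3.npz")['K']; print('f',K[0,0])
P=lambda x,y:(120+x/1.6,60+y/1.6)
# hinge depth from 26mm width
for z in range(20,121,10):
    print(z, np.linalg.norm(at(f,P(191,166),z)-at(f,P(246,166),z)).round(1), at(f,P(218,163),z).round(0))
o,d=ray("pics/s3.png",(160+(583-432)/4,110+95/4))
for y in(-210,-222,-238): print('tip',(o+d*(y-o[1])/d[1]).round(1))
E
```

```text
f 316.00549911757867
20 28.5 [ 537. -223.   20.]
30 27.4 [ 535. -223.   30.]
40 26.3 [ 533. -223.   40.]
50 25.2 [ 532. -223.   50.]
60 24.1 [ 530. -223.   60.]
70 23.0 [ 528. -223.   70.]
80 21.9 [ 526. -223.   80.]
90 20.8 [ 525. -223.   90.]
100 19.7 [ 523. -223.  100.]
110 18.6 [ 521. -223.  110.]
120 17.5 [ 520. -223.  120.]
tip [ 628.9 -210.   203.3]
tip [ 619.8 -222.   191. ]
tip [ 607.7 -238.   174.7]
```

The picture shows the tweezers lifted but swung about the finger axis, tips up by about 60°: the hinge hangs low at left-crop (218,170), and in the right crop the orange points up-left. At a light squeeze the diverging blades touch only the pad edges. I'll swing them back by landing the hinge on the rear post and arcing down onto the rest, then re-grip at the full marked squeeze, where the blades are parallel to the pads.

Emit:
arm_command --targets '[{"hand": -0.4,"x": 0,"y": 0,"z": -0.012,"yaw": 0},{"hand": -0.4,"x": 0.019,"y": 0,"z": 0,"yaw": 0},{"hand": -0.4,"x": 0.019,"y": 0,"z": 0,"yaw": 0},{"hand": -0.4,"x": 0.0185,"y": 0,"z": 0,"yaw": 0},{"hand": -0.4,"x": 0,"y": 0,"z": 0.007,"yaw": 0},{"hand": -0.4,"x": 0,"y": 0,"z": 0.007,"yaw": 0},{"hand": -0.4,"x": -0.008,"y": 0,"z": 0.004,"yaw": 0},{"hand": -0.4,"x": -0.0075,"y": 0,"z": 0.004,"yaw": 0},{"hand": -0.4,"x": -0.012,"y": 0,"z": 0.008,"yaw": 0},{"hand": -0.4,"x": -0.01,"y": 0,"z": 0.01,"yaw": 0}]'

```text
clock: 6.6
eef_pos: [550.8, -223.1, 70.6]
eef_rot: [3.141, -0.0, -3.121]
wrist_force: [0.8, -1.0, -0.5]
finger_gap: 28.9
finger_force: 5.5
```

```bash
python3 - <<'E'
from h import *
im=snap("wrist","pics/w4.png"); s=manip.read_state(); print(s['eef_pos'],s['finger_gap'],s['finger_force'],s['wrist_force'],s['clock'])
b=snap("scene","pics/s4.png")
a=cv2.resize(im[60:330,120:390],None,fx=1.6,fy=1.6,interpolation=cv2.INTER_CUBIC)
c=cv2.resize(b[110:218,160:268],(432,432),interpolation=cv2.INTER_CUBIC)[:,:360]
cv2.imwrite("pics/w4x.png",np.hstack([a,c])[:,:,::-1])
E
```

```text
[ 550.95349601 -222.65480379   68.74603214] 28.326351158463726 5.526794430224982 [ 0.29079644  1.10579887 -2.72360232] 6.65
```

View pics/w4x.png

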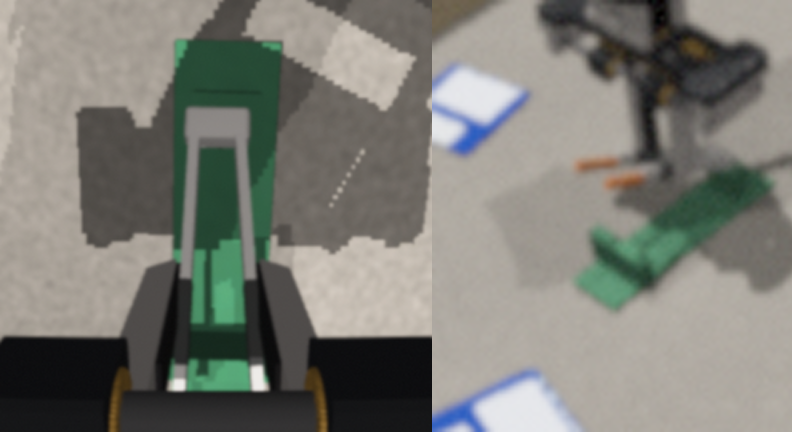

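The hinge is on the post at left-crop (218,115), and the orange tips in the scene crop now rise only about 35°. The arc works, so I continue down onto the rest and then open.

Emit:
arm_command --targets '[{"hand": -0.4,"x": -0.0045,"y": 0,"z": 0.006,"yaw": 0},{"hand": -0.4,"x": -0.004,"y": 0,"z": 0.006,"yaw": 0},{"hand": -0.4,"x": -0.003,"y": 0,"z": 0.0065,"yaw": 0},{"hand": -0.4,"x": -0.003,"y": 0,"z": 0.0065,"yaw": 0},{"hand": -0.4,"x": -0.003,"y": 0,"z": 0.011,"yaw": 0},{"hand": -0.4,"x": -0.001,"y": 0,"z": 0.006,"yaw": 0},{"hand": -0.4,"x": 0,"y": 0,"z": 0.005,"yaw": 0},{"hand": -0.3,"x": 0,"y": 0,"z": 0,"yaw": 0},{"hand": -0.1,"x": 0,"y": 0,"z": 0,"yaw": 0},{"hand": 0.1,"x": 0,"y": 0,"z": 0,"yaw": 0}]'

```text
clock: 7.7
eef_pos: [568.1, -223.0, 24.5]
eef_rot: [-3.142, 0.0, -3.121]
wrist_force: [0.2, 0.7, 0.2]
finger_gap: 45.7
finger_force: 0.0
```

```bash
python3 - <<'E'
from h import *
im=snap("wrist","pics/w5.png"); s=manip.read_state(); print(s['eef_pos'],s['eef_rot'],s['finger_gap'],s['finger_force'],s['wrist_force'],s['clock'])
b=snap("scene","pics/s5.png")
a=cv2.resize(im[60:330,120:390],None,fx=1.6,fy=1.6,interpolation=cv2.INTER_CUBIC)
c=cv2.resize(b[110:218,160:268],(432,432),interpolation=cv2.INTER_CUBIC)[:,:360]
cv2.imwrite("pics/w5x.png",np.hstack([a,c])[:,:,::-1])
E
```

```text
[ 568.12133163 -222.99835221   24.51291112] [-3.14152413e+00  9.71218861e-05 -3.12104808e+00] 49.073117545821006 0.0 [ 0.83568696 -0.64194075  0.41803149] 7.75
```

View pics/w5x.png

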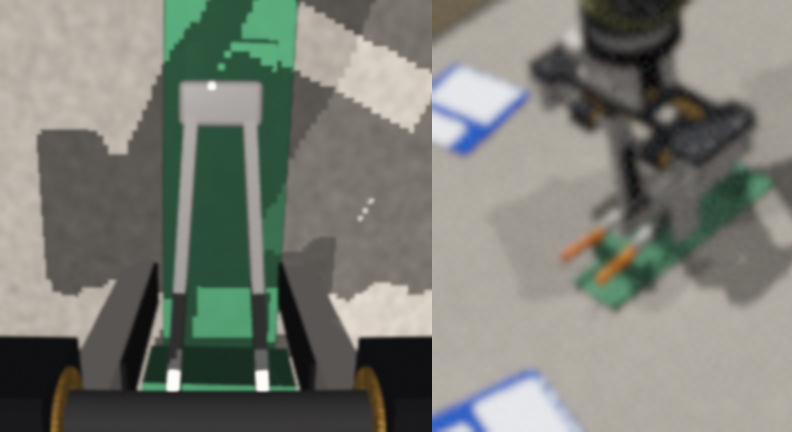

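The tweezers lie level on the rest again. The hinge back edge is at left-crop row 80 and the plates run from rows 293 to 368 at columns 179 and 261. I'll measure them for the re-grip.

```bash
python3 - <<'E'
from h import *
f="pics/w5.png"; P=lambda x,y:(120+x/1.6,60+y/1.6)
for p in [(221,80),(180,80),(262,80),(180,293),(259,293),(174,368),(262,368),(221,125)]: print(p,at(f,P(*p),46).round(1))
E
```

```text
(221, 80) [ 493.5 -223.    46. ]
(180, 80) [ 493.7 -235.5   46. ]
(262, 80) [ 493.2 -210.5   46. ]
(180, 293) [ 563.9 -235.4   46. ]
(259, 293) [ 563.4 -208.5   46. ]
(174, 368) [ 593.2 -237.5   46. ]
(262, 368) [ 592.5 -206.1   46. ]
(221, 125) [ 507.1 -222.7   46. ]
```

Emit:
arm_command --targets '[{"hand": 0,"x": -0.007,"y": 0,"z": 0.003,"yaw": 0},{"hand": -0.2,"x": 0,"y": 0,"z": 0,"yaw": 0},{"hand": -0.28,"x": 0,"y": 0,"z": 0,"yaw": 0},{"hand": -0.34,"x": 0,"y": 0,"z": 0,"yaw": 0},{"hand": -0.4,"x": 0,"y": 0,"z": 0,"yaw": 0},{"hand": -0.45,"x": 0,"y": 0,"z": 0,"yaw": 0},{"hand": -0.49,"x": 0,"y": 0,"z": 0,"yaw": 0},{"hand": -0.49,"x": 0,"y": 0,"z": 0,"yaw": 0},{"hand": -0.49,"x": 0,"y": 0,"z": 0,"yaw": 0}]' --newtons 14

```text
clock: 8.7
eef_pos: [575.1, -222.8, 21.4]
eef_rot: [-3.142, 0.0, -3.121]
wrist_force: [-0.1, 0.3, -1.2]
finger_gap: 24.0
finger_force: 7.7
```

Emit:
arm_command --targets '[{"hand": -0.49,"x": 0,"y": 0,"z": -0.001,"yaw": 0},{"hand": -0.49,"x": 0,"y": 0,"z": -0.002,"yaw": 0},{"hand": -0.49,"x": 0,"y": 0,"z": -0.003,"yaw": 0},{"hand": -0.49,"x": 0,"y": 0,"z": -0.003,"yaw": 0},{"hand": -0.49,"x": 0,"y": 0,"z": -0.002,"yaw": 0},{"hand": -0.49,"x": 0,"y": 0,"z": -0.001,"yaw": 0},{"hand": -0.49,"x": 0,"y": 0,"z": 0,"yaw": 0},{"hand": -0.49,"x": 0,"y": 0,"z": 0,"yaw": 0}]'

```text
clock: 9.5
eef_pos: [575.1, -222.8, 33.4]
eef_rot: [3.142, -0.0, -3.121]
wrist_force: [-0.1, 0.4, -1.0]
finger_gap: 24.4
finger_force: 7.7
```

```bash
python3 - <<'E'
from h import *
im=snap("wrist","pics/w6.png"); s=manip.read_state(); print(s['eef_pos'],s['eef_rot'],s['finger_gap'],s['finger_force'],s['wrist_force'],s['clock'])
b=snap("scene","pics/s6.png")
a=cv2.resize(im[60:330,120:390],None,fx=1.6,fy=1.6,interpolation=cv2.INTER_CUBIC)
c=cv2.resize(b[110:218,160:268],(432,432),interpolation=cv2.INTER_CUBIC)[:,:360]
cv2.imwrite("pics/w6x.png",np.hstack([a,c])[:,:,::-1])
E
```

```text
[ 575.07346868 -222.76355361   33.33951909] [ 3.14152468e+00 -1.52231773e-04 -3.12102016e+00] 24.219464913130462 7.6651158928871155 [-0.62877049  0.17418268 -0.96924307] 9.55
```

View pics/w6x.png

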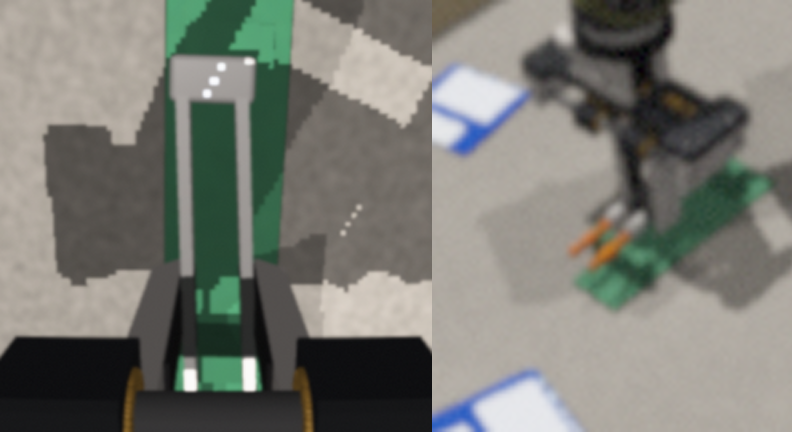

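The tweezers are now level above the rest: the hinge block is 85 px wide at left-crop (213,78), matching the width expected at that height, and both orange tips lie parallel in the scene crop. Lifting on and carrying gently.

Emit:
arm_command --targets '[{"hand": -0.49,"x": 0,"y": 0,"z": -0.004,"yaw": 0},{"hand": -0.49,"x": 0,"y": 0,"z": -0.01,"yaw": 0},{"hand": -0.49,"x": 0,"y": 0,"z": -0.016,"yaw": 0},{"hand": -0.49,"x": 0,"y": 0.003,"z": -0.02,"yaw": 0},{"hand": -0.49,"x": 0.002,"y": 0.008,"z": -0.02,"yaw": 0},{"hand": -0.49,"x": 0.003,"y": 0.014,"z": -0.018,"yaw": 0},{"hand": -0.49,"x": 0.004,"y": 0.02,"z": -0.014,"yaw": 0},{"hand": -0.49,"x": 0.005,"y": 0.025,"z": -0.009,"yaw": 0},{"hand": -0.49,"x": 0.005,"y": 0.027,"z": -0.004,"yaw": 0},{"hand": -0.49,"x": 0.005,"y": 0.027,"z": 0,"yaw": 0}]'

```text
clock: 10.6
eef_pos: [548.7, -98.5, 150.8]
eef_rot: [-3.141, 0.003, -3.121]
wrist_force: [0.7, 0.0, -0.6]
finger_gap: 24.4
finger_force: 7.6
```

Emit:
arm_command --targets '[{"hand": -0.49,"x": 0.005,"y": 0.027,"z": 0,"yaw": 0},{"hand": -0.49,"x": 0.005,"y": 0.027,"z": 0,"yaw": 0},{"hand": -0.49,"x": 0.005,"y": 0.027,"z": 0,"yaw": 0},{"hand": -0.49,"x": 0.005,"y": 0.027,"z": 0,"yaw": 0},{"hand": -0.49,"x": 0.005,"y": 0.027,"z": 0,"yaw": 0},{"hand": -0.49,"x": 0.005,"y": 0.027,"z": 0,"yaw": 0},{"hand": -0.49,"x": 0.005,"y": 0.027,"z": 0,"yaw": 0},{"hand": -0.49,"x": 0.005,"y": 0.027,"z": 0,"yaw": 0},{"hand": -0.49,"x": 0.005,"y": 0.027,"z": 0,"yaw": 0},{"hand": -0.49,"x": 0.005,"y": 0.027,"z": 0,"yaw": 0}]'

```text
clock: 11.6
eef_pos: [492.9, 170.8, 150.1]
eef_rot: [3.141, 0.002, -3.121]
wrist_force: [-0.1, 0.4, -1.5]
finger_gap: 23.8
finger_force: 7.6
```

Emit:
arm_command --targets '[{"hand": -0.49,"x": 0.004,"y": 0.022,"z": 0,"yaw": 0},{"hand": -0.49,"x": 0.004,"y": 0.017,"z": 0,"yaw": 0},{"hand": -0.49,"x": 0.003,"y": 0.012,"z": 0,"yaw": 0},{"hand": -0.49,"x": 0,"y": 0.008,"z": 0,"yaw": 0},{"hand": -0.49,"x": 0,"y": 0.004,"z": 0,"yaw": 0},{"hand": -0.49,"x": 0,"y": 0,"z": 0,"yaw": 0},{"hand": -0.49,"x": 0,"y": 0,"z": 0,"yaw": 0},{"hand": -0.49,"x": 0,"y": 0,"z": 0,"yaw": 0}]'

```text
clock: 12.4
eef_pos: [480.9, 231.9, 148.5]
eef_rot: [-3.142, -0.0, -3.122]
wrist_force: [-0.2, 0.3, -1.0]
finger_gap: 24.2
finger_force: 7.6
```

```bash
python3 - <<'E'
from h import *
im=snap("wrist","pics/w7.png"); s=manip.read_state(); print(s['eef_pos'],s['eef_rot'],s['finger_gap'],s['finger_force'],s['wrist_force'],s['clock'])
cv2.imwrite("pics/w7x.png",cv2.resize(im[40:340,80:460,::-1],(760,600),interpolation=cv2.INTER_CUBIC))
E
```

```text
[480.83596526 231.94129583 148.4528144 ] [-3.14151493e+00 -5.98614442e-05 -3.12156340e+00] 24.129959694642782 7.621052116155624 [ 0.11749315  0.119515   -1.91773253] 12.45
```

View pics/w7x.png

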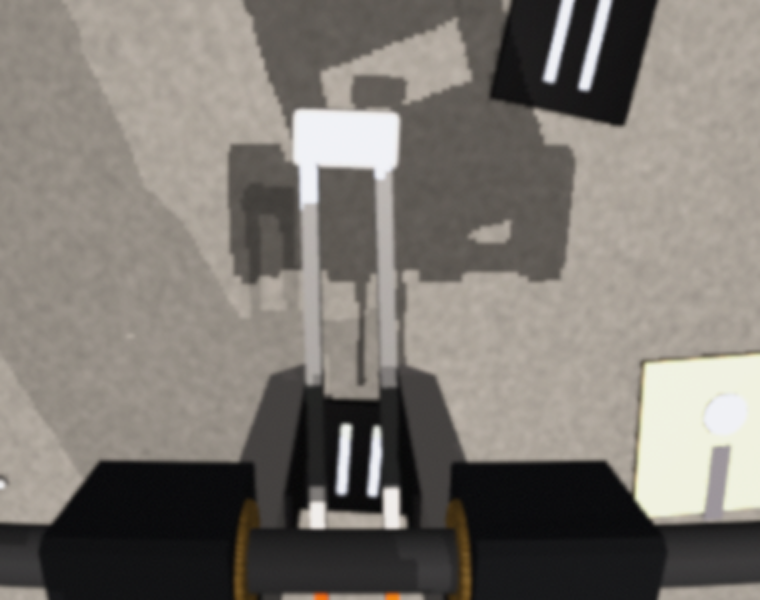

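The target plate is seen between the blades, its lines running (347,425)-(342,492) and (377,427)-(372,495). The orange tips peek out below the bar at (322,595) and (392,595), and the tweezers are still level. From here I segment numerically.

```bash
cat >> h.py <<'E'
def oranges(im):
    h=cv2.cvtColor(im,cv2.COLOR_RGB2HSV); m=((h[...,0]>4)&(h[...,0]<18)&(h[...,1]>180)&(h[...,2]>130)).astype(np.uint8)
    n,l,s,c=cv2.connectedComponentsWithStats(m); return [(s[i].tolist(),c[i].round(2).tolist()) for i in range(1,n) if s[i,4]>10],m
E
python3 - <<'E'
from h import *
f="pics/w7.png"; im=cv2.imread(f)[:,:,::-1].copy()
o,m=oranges(im); print(o)
for r in range(334,372,4):
    x=np.where(m[r])[0]; print(r,x.min() if len(x) else '',x.max() if len(x) else '',x.tolist() if len(x)<24 else '')
# white lines of the plate
g=im.min(2); 
P=lambda x,y:np.array((80+x/2,40+y/2))
for (x0,x1,n) in [(335,360,'a'),(362,388,'b')]:
    a,b=P(x0,418),P(x1,502); sub=g[int(a[1]):int(b[1]),int(a[0]):int(b[0])].astype(float)
    m=sub>130; ys,xs=np.where(m); v=np.polyfit(ys,xs,1)
    y0,y1=ys.min(),ys.max(); e=[(int(a[0])+np.polyval(v,y),int(a[1])+y) for y in (y0-.5,y1+.5)]
    w=[at(f,p,6) for p in e]; print(n,m.sum(),e,[q.round(1) for q in w],'len',np.linalg.norm(w[0]-w[1]))
z=148.5+25
for n,p in dict(hl=(294,110),hr=(399,114),L1=(309,215),L2=(314.5,370),L3=(317,515),R1=(384,215),R2=(389,370),R3=(392,515)).items(): print(n,at(f,P(*p),z).round(1))
E
```

```text
[([238, 337, 6, 28, 152], [240.69, 349.77]), ([273, 337, 6, 28, 142], [275.95, 350.14])]
334   []
338 238 278 [238, 239, 240, 241, 242, 243, 273, 274, 275, 276, 277, 278]
342 238 278 [238, 239, 240, 241, 242, 243, 274, 275, 276, 277, 278]
346 238 278 [238, 239, 240, 241, 242, 243, 274, 275, 276, 277, 278]
350 238 278 [238, 239, 240, 241, 242, 243, 274, 275, 276, 277, 278]
354 239 278 [239, 240, 241, 242, 243, 274, 275, 276, 277, 278]
358 239 278 [239, 240, 241, 242, 243, 274, 275, 276, 277, 278]
362 239 278 [239, 240, 241, 242, 243, 274, 275, 276, 277, 278]
366   []
370   []
a 193 [(np.float64(252.7522371589138), np.float64(251.5)), (np.float64(250.2767027837207), np.float64(286.5))] [array([560.6, 230.2,   6. ]), array([605.2, 228.1,   6. ])] len 44.67971534526163
b 199 [(np.float64(267.5394052643296), np.float64(252.5)), (np.float64(267.68221192787007), np.float64(290.5))] [array([561.5, 246.8,   6. ]), array([610.1, 248.5,   6. ])] len 48.68290614931881
hl [399.6 217.  173.5]
hr [400.  241.8 173.5]
L1 [424.4 220.7 173.5]
L2 [464.8 222.2 173.5]
L3 [508.4 223.1 173.5]
R1 [424.  239.  173.5]
R2 [464.4 241.7 173.5]
R3 [508.  244.2 173.5]
```

```bash
cat >> h.py <<'E'
def comp(a):return float(np.round(a,2))
def tips(im,f,z):
    o,m=oranges(im); out=[]
    for s,c in sorted(o,key=lambda q:q[1][0])[:2]:
        x,y,w,h,_=s; sub=m[y+h-6:y+h,x:x+w]; u=x+np.where(sub)[1].mean(); out.append(at(f,(u,y+h-.5),z))
    return np.array(out)
def lines(im,f,roi):
    x0,x1,y0,y1=roi; g=im[y0:y1,x0:x1].min(2); n,l,s,c=cv2.connectedComponentsWithStats((g>125).astype(np.uint8)); out=[]
    for i in range(1,n):
        if s[i,4]<60: continue
        ys,xs=np.where(l==i); W=np.array([at(f,(x0+x,y0+y),6) for x,y in zip(xs,ys)])
        vx,vy,cx,cy=cv2.fitLine(W[:,:2].astype(np.float32),cv2.DIST_L2,0,.01,.01).ravel()
        out.append((s[i].tolist(),(cx,cy),np.arctan2(vy*np.sign(vx),abs(vx)), np.ptp(W[:,0])))
    return out
E
python3 - <<'E'
from h import *
f="pics/w7.png"; im=cv2.imread(f)[:,:,::-1].copy()
for z in (164,168.5,171): t=tips(im,f,z); print(z,t.round(1).tolist(),'gap',np.linalg.norm(t[0]-t[1]).round(2))
for q in lines(im,f,(242,272,246,292)): print(q)
print(np.load("pics/w7.npz")['T'].round(3))
E
```

```text
164 [[565.7, 224.3, 164.0], [565.2, 247.2, 164.0]] gap 22.83
168.5 [[561.3, 224.5, 168.5], [560.9, 246.7, 168.5]] gap 22.21
171 [[558.9, 224.6, 171.0], [558.4, 246.5, 171.0]] gap 21.86
([6, 6, 8, 35, 194], (np.float32(582.5196), np.float32(229.19467)), np.float32(-0.047679327), np.float64(43.41809745583021))
([22, 7, 7, 35, 185], (np.float32(584.303), np.float32(247.0639)), np.float32(-0.034396674), np.float64(43.492230876936105))
[[-2.00000e-02 -9.65000e-01 -2.62000e-01  4.05053e+02]
 [ 1.00000e+00 -2.00000e-02 -4.00000e-03  2.30924e+02]
 [-1.00000e-03 -2.62000e-01  9.65000e-01  3.28311e+02]
 [ 0.00000e+00  0.00000e+00  0.00000e+00  1.00000e+00]]
```

Tip-end midpoint is about (559.8, 235.6) with a gap near 21 to 22. The plate lines centre on (583.4, 238.1) with yaw -0.04 and spacing 17.9. Moving over the plate in steps.

Emit:
arm_command --targets '[{"hand": -0.49,"x": -0.005,"y": 0.001,"z": 0.005,"yaw": 0.02},{"hand": -0.49,"x": -0.01,"y": 0.003,"z": 0.012,"yaw": 0.02},{"hand": -0.49,"x": -0.0107,"y": 0.0027,"z": 0.018,"yaw": 0.02},{"hand": -0.5,"x": 0,"y": 0,"z": 0.02,"yaw": 0},{"hand": -0.5,"x": 0,"y": 0,"z": 0.02,"yaw": 0},{"hand": -0.51,"x": 0,"y": 0,"z": 0.018,"yaw": 0},{"hand": -0.51,"x": 0,"y": 0,"z": 0.012,"yaw": 0},{"hand": -0.51,"x": 0,"y": 0,"z": 0.008,"yaw": 0},{"hand": -0.51,"x": 0,"y": 0,"z": 0.005,"yaw": 0},{"hand": -0.51,"x": 0,"y": 0,"z": 0,"yaw": 0}]'

```text
clock: 13.45
eef_pos: [506.5, 238.9, 30.3]
eef_rot: [-3.141, -0.0, 3.102]
wrist_force: [0.1, -0.1, -1.7]
finger_gap: 23.2
finger_force: 8.1
```

```bash
python3 - <<'E'
from h import *
f="pics/w8.png"; im=snap("wrist",f).copy(); s=manip.read_state(); print(s['eef_pos'],s['eef_rot'],s['finger_gap'],s['finger_force'],s['wrist_force'],s['clock'])
print(oranges(im)[0])
zt=s['eef_pos'][2]+21
for z in (zt-2.5,zt): t=tips(im,f,z); print(z,t.round(1).tolist(),'gap',np.linalg.norm(t[0]-t[1]).round(2))
for q in lines(im,f,(200,310,240,384)): print(q)
t=snap("top","pics/t8.png").copy(); print(oranges(t)[0])
E
```

```text
[506.6612592  239.0526276   30.72536777] [3.14141302e+00 3.42796745e-04 3.10205846e+00] 23.390560445364137 8.126230090856552 [ 0.87814697 -0.27926422  0.12425935] 13.5
[([238, 336, 9, 28, 179], [242.41, 348.7]), ([271, 336, 9, 29, 171], [275.2, 349.43])]
49.225367773880876 [[586.6, 228.0, 49.2], [588.2, 248.4, 49.2]] gap 20.45
51.725367773880876 [[584.1, 228.3, 51.7], [585.7, 248.3, 51.7]] gap 20.13
([0, 0, 11, 29, 172], (np.float32(526.5452), np.float32(201.2019)), np.float32(-0.25683758), np.float64(21.853469276776877))
([52, 0, 17, 31, 475], (np.float32(531.95013), np.float32(241.63362)), np.float32(0.01697276), np.float64(23.860640981725055))
([103, 0, 7, 22, 92], (np.float32(527.3492), np.float32(274.49768)), np.float32(0.1645948), np.float64(16.4981157515208))
([67, 43, 12, 22, 231], (np.float32(564.4569), np.float32(249.75308)), np.float32(-0.1316654), np.float64(18.085035480404713))
([36, 44, 14, 21, 214], (np.float32(564.6595), np.float32(226.50722)), np.float32(0.147045), np.float64(17.153556688510434))
([18, 113, 77, 21, 1365], (np.float32(629.3208), np.float32(233.95459)), np.float32(1.5201564), np.float64(22.96227361008789))
[]
```

```bash
python3 - <<'E'
from h import *
for n in ("w1","w2"):
    f=f"pics/{n}.png"; im=cv2.imread(f)[:,:,::-1].copy(); print(n,oranges(im)[0])
    for z in (41,43.5): t=tips(im,f,z); print(z,t.round(1).tolist(),'gap',np.linalg.norm(t[0]-t[1]).round(2))
for n in ("w7","w8"):
    im=cv2.imread(f"pics/{n}.png")[:,:,::-1].copy()
    for r in (340,352,360,363): print(n,r,[tuple(map(int,p)) for p in im[r,235:250]],'|',[tuple(map(int,p)) for p in im[r,268:283]])
E
```

```text
w1 [([234, 221, 5, 29, 78], [235.88, 233.5]), ([265, 220, 5, 30, 83], [267.7, 232.89])]
41 [[645.8, -241.7, 41.0], [645.7, -202.3, 41.0]] gap 39.42
43.5 [[644.6, -241.5, 43.5], [644.5, -202.4, 43.5]] gap 39.13
w2 [([230, 249, 7, 39, 157], [232.65, 265.96]), ([273, 249, 6, 39, 156], [275.65, 265.86])]
41 [[646.8, -241.8, 41.0], [645.9, -201.8, 41.0]] gap 40.03
43.5 [[645.2, -241.7, 43.5], [644.3, -202.0, 43.5]] gap 39.62
w7 340 [(181, 165, 152), (198, 157, 132), (224, 139, 89), (236, 124, 44), (239, 117, 21), (240, 116, 15), (240, 117, 17), (236, 114, 26), (219, 116, 57), (186, 133, 106), (173, 156, 143), (174, 166, 155), (174, 166, 157), (173, 165, 155), (171, 163, 154)] | [(169, 162, 152), (172, 164, 155), (173, 165, 155), (174, 159, 147), (192, 144, 115), (227, 137, 67), (238, 137, 31), (240, 138, 21), (240, 137, 20), (240, 138, 23), (237, 141, 42), (225, 149, 88), (194, 158, 133), (174, 162, 151), (172, 164, 154)]
w7 352 [(174, 164, 154), (182, 160, 146), (209, 148, 119), (232, 128, 69), (239, 118, 27), (240, 116, 16), (240, 116, 16), (236, 115, 21), (223, 113, 49), (191, 127, 98)
[... 2621 characters left out ...]
82, 159), (232, 167, 111), (245, 157, 57), (248, 154, 28), (249, 154, 24), (249, 153, 24), (248, 155, 40), (242, 162, 84), (225, 173, 134), (200, 181, 163), (194, 185, 173), (197, 188, 178)]
w8 363 [(199, 190, 180), (199, 190, 180), (198, 189, 179), (202, 186, 173), (220, 179, 150), (238, 168, 102), (246, 158, 55), (248, 155, 39), (248, 155, 36), (247, 154, 40), (244, 156, 66), (233, 164, 115), (209, 176, 156), (196, 183, 173), (197, 188, 178)] | [(200, 190, 180), (198, 189, 179), (196, 186, 175), (199, 176, 157), (223, 160, 112), (243, 153, 59), (248, 153, 30), (248, 153, 26), (248, 154, 28), (247, 155, 43), (242, 164, 86), (226, 176, 137), (203, 185, 167), (198, 188, 177), (200, 191, 181)]
```

```bash
python3 - <<'E'
from h import *
f="pics/w8.png"; im=cv2.imread(f)[:,:,::-1].astype(float)
for r in (337,339,341,343):
    b=im[r,:,2]; h=110
    L=next(c+(b[c]-h)/(b[c]-b[c+1]) for c in range(248,257) if b[c]>=h>b[c+1])
    R=next(c-(b[c]-h)/(b[c]-b[c-1]) for c in range(268,257,-1) if b[c]>=h>b[c-1])
    A,B=at(f,(L,r),6),at(f,(R,r),6); print(r,round(L,2),round(R,2),A.round(1),B.round(1),((A+B)/2).round(2),(B-A)[1].round(2))
z=51
for r in (340,352,358,362):
    o=im[r,:,0]-im[r,:,2]
    u=[np.average(np.arange(*k),weights=np.clip(o[k[0]:k[1]]-60,0,None)) for k in ((236,248),(269,282))]
    A,B=[at(f,(x,r),z) for x in u]; print(r,np.round(u,2),A.round(1),B.round(1),((A+B)/2).round(2),(B-A)[1].round(2))
E
```

```text
337 250.4 265.8 [602.3 231.3   6. ] [602.7 243.3   6. ] [602.51 237.28   6.  ] 11.99
339 250.76 265.58 [604.2 231.5   6. ] [604.7 243.1   6. ] [604.43 237.27   6.  ] 11.57
341 249.55 266.76 [606.1 230.5   6. ] [606.6 243.9   6. ] [606.36 237.19   6.  ] 13.47Traceback (most recent call last):
  File "<stdin>", line 5, in <module>
StopIteration
```

The lines seen beside the tips confirm the plate centre at about (584, 238.1), with the tip midpoint at y of about 238.2. Final descent and squeeze.

Emit:
arm_command --targets '[{"hand": -0.51,"x": 0,"y": 0,"z": 0.004,"yaw": 0},{"hand": -0.515,"x": 0,"y": 0,"z": 0.006,"yaw": 0},{"hand": -0.52,"x": 0,"y": 0,"z": 0.006,"yaw": 0},{"hand": -0.525,"x": 0,"y": 0,"z": 0.004,"yaw": 0},{"hand": -0.525,"x": 0,"y": 0,"z": 0.001,"yaw": 0},{"hand": -0.525,"x": 0,"y": 0,"z": 0,"yaw": 0},{"hand": -0.525,"x": 0,"y": 0,"z": 0,"yaw": 0},{"hand": -0.525,"x": 0,"y": 0,"z": 0,"yaw": 0}]'

```text
clock: 14.35
eef_pos: [506.6, 239.0, 9.7]
eef_rot: [3.141, 0.0, 3.102]
wrist_force: [0.0, 0.9, -0.8]
finger_gap: 22.5
finger_force: 8.5
```

```bash
cat > m.py <<'E'
from h import *
import sys
f=f"pics/{sys.argv[1]}.png"; im=snap("wrist",f).copy(); G=[]; s=manip.read_state(); print(s['eef_pos'],s['eef_rot'][2],s['finger_gap'],s['finger_force'],s['wrist_force'],s['clock'])
o=oranges(im)[0]; print(o); I=im.astype(float); z=s['eef_pos'][2]+20.5
for r in (346,352,357,361):
    d=I[r,:,0]-I[r,:,2]; u=[np.average(np.arange(int(c[0])-7,int(c[0])+8),weights=np.clip(d[int(c[0])-7:int(c[0])+8]-60,0,None)) for _,c in sorted(o,key=lambda q:q[1][0])]
    A,B=[at(f,(x,r),z) for x in u]; print(r,np.round(u,2),A.round(1),B.round(1),'mid',((A+B)/2).round(2),'gap',(B-A)[1].round(2))
W=[255,262]
for r in range(337,348,2): print(r,I[r,236:284,2].astype(int).tolist())
E
python3 m.py w9
```

```text
[506.54848167 239.01978432   9.64651445] 3.1022219734248675 22.62643500764712 8.472161740064621 [ 0.01894531  0.60742233 -0.7763265 ] 14.4
[([240, 336, 9, 30, 168], [243.18, 350.02]), ([271, 336, 8, 31, 102], [275.77, 353.03])]
346 [243.18 275.  ] [571.5 229.1  30.1] [572.3 248.7  30.1] mid [571.87 238.88  30.15] gap 19.59
352 [243.5 275. ] [576.1 229.   30.1] [576.9 248.6  30.1] mid [576.52 238.82  30.15] gap 19.54
357 [243.65 275.12] [580.1 228.9  30.1] [580.8 248.6  30.1] mid [580.46 238.76  30.15] gap 19.66
361 [244.16 274.76] [583.3 229.1  30.1] [584.  248.3  30.1] mid [583.65 238.7   30.15] gap 19.22
337 [25, 26, 25, 26, 27, 30, 30, 31, 30, 42, 95, 166, 200, 175, 105, 44, 28, 25, 26, 27, 25, 25, 26, 26, 26, 25, 25, 25, 25, 26, 43, 110, 185, 220, 209, 147, 71, 38, 32, 32, 32, 30, 27, 26, 25, 24, 25, 25]
339 [12, 11, 12, 13, 16, 20, 21, 20, 22, 39, 111, 201, 235, 219, 134, 46, 14, 13, 11, 11, 12, 12, 12, 12, 12, 11, 11, 11, 11, 15, 49, 146, 232, 249, 245, 192, 88, 34, 25, 26, 24, 22, 15, 12, 11, 12, 14, 10]
341 [12, 12, 11, 12, 14, 19, 21, 21, 21, 35, 96, 183, 229, 213, 132, 45, 15, 12, 10, 10, 10, 12, 11, 11, 10, 11, 10, 10, 9, 13, 49, 149, 234, 250, 245, 192, 87, 34, 25, 24, 25, 21, 16, 11, 12, 10, 10, 11]
343 [11, 11, 12, 12, 15, 18, 20, 21, 21, 35, 94, 181, 228, 213, 132, 45, 14, 11, 11, 10, 11, 10, 11, 11, 12, 10, 12, 11, 11, 14, 52, 152, 235, 250, 246, 191, 86, 33, 24, 26, 25, 22, 15, 13, 12, 10, 12, 11]
345 [12, 12, 11, 12, 15, 19, 20, 20, 21, 30, 79, 162, 216, 206, 130, 44, 14, 11, 12, 12, 10, 11, 10, 10, 11, 11, 12, 12, 11, 16, 56, 162, 240, 251, 246, 192, 88, 34, 25, 25, 25, 21, 17, 13, 11, 12, 11, 12]
347 [11, 12, 10, 12, 16, 18, 20, 20, 21, 29, 69, 149, 208, 203, 130, 44, 15, 10, 11, 12, 11, 11, 12, 12, 11, 11, 10, 13, 12, 19, 64, 169, 241, 251, 247, 197, 94, 37, 25, 24, 25, 21, 16, 13, 12, 12, 11, 11]
```

Emit:
arm_command --targets '[{"hand": -0.53,"x": 0,"y": 0,"z": 0,"yaw": 0},{"hand": -0.537,"x": 0,"y": 0,"z": 0,"yaw": 0},{"hand": -0.537,"x": 0,"y": 0,"z": 0,"yaw": 0},{"hand": -0.537,"x": 0,"y": 0,"z": 0,"yaw": 0},{"hand": -0.537,"x": 0,"y": 0,"z": 0,"yaw": 0}]'

```text
clock: 14.9
eef_pos: [506.4, 239.0, 9.4]
eef_rot: [-3.142, -0.0, 3.102]
wrist_force: [1.0, -1.0, -1.1]
finger_gap: 22.2
finger_force: 8.7
```

```bash
cat > m.py <<'E'
from h import *
import sys
f=f"pics/{sys.argv[1]}.png"; new=len(sys.argv)<3
if new:
    im=snap("wrist",f).copy(); s=manip.read_state(); print(s['eef_pos'],s['eef_rot'][2],s['finger_gap'],s['finger_force'],s['clock']); zz=s['eef_pos'][2]
else: im=cv2.imread(f)[:,:,::-1].copy(); zz=float(sys.argv[2])
lin=(im/255.)**2.2; o=sorted([q for q in oranges(im)[0]],key=lambda q:q[1][0]); print([q[0] for q in o])
def cross(v,lo,hi,t): # first crossing scanning lo->hi
    st=1 if hi>lo else -1
    for c in range(lo,hi,st):
        if (v[c]-t)*(v[c+st]-t)<=0: return c+st*(v[c]-t)/(v[c]-v[c+st])
    return np.nan
for r in range(350,364,3):
    v=lin[r,:,0]-lin[r,:,2]; e=[]
    for s_,c in o:
        c=int(round(c[0])); t=v[c-2:c+3].max()/2; e.append((cross(v,c,c+8,t),cross(v,c,c-8,t)))
    u=[np.mean(q) for q in e]; A,B=[at(f,(x,r),zz+20.5) for x in u]
    print('tips',r,np.round(u,2),'w',[round(q[0]-q[1],1) for q in e],A.round(1),B.round(1),'mid',((A+B)/2)[1].round(2),'gap',np.linalg.norm(A-B).round(2))
for r in range(338,350,2):
    v=lin[r,:,2]; L=cross(v,258,244,.42); R=cross(v,258,274,.42); A,B=at(f,(L,r),6),at(f,(R,r),6)
    print('lines',r,round(L,2),round(R,2),'x',A[0].round(1),'mid',((A+B)/2)[1].round(2),'inner',np.linalg.norm(A-B).round(2))
E
python3 m.py w10; echo; python3 m.py w9 9.65; echo; python3 m.py w8 30.7
```

```text
[506.45516323 238.94921724   9.4308005 ] 3.102188560577688 21.907290151261584 8.74395802617073 14.95
[[241, 336, 9, 30, 195], [271, 336, 8, 31, 115]]
tips 350 [245.2  274.07] w [np.float64(7.1), np.float64(6.7)] [574.5 230.1  29.9] [575.2 248.   29.9] mid 239.06 gap 17.87
tips 353 [245.33 274.07] w [np.float64(7.1), np.float64(6.7)] [576.8 230.1  29.9] [577.5 247.9  29.9] mid 239.02 gap 17.87
tips 356 [245.4  274.11] w [np.float64(7.2), np.float64(6.6)] [579.2 230.   29.9] [579.9 247.9  29.9] mid 238.97 gap 17.92
tips 359 [245.57 274.22] w [np.float64(7.3), np.float64(6.4)] [581.6 230.   29.9] [582.3 247.9  29.9] mid 238.98 gap 17.96
tips 362 [245.97 274.19] w [np.float64(7.0), np.float64(7.0)] [584.  230.1  29.9] [584.7 247.9  29.9] mid 239.01 gap 17.76
lines 338 nan 267.66 x nan mid nan inner nan
lines 340 nan 267.42 x nan mid nan inner nan
lines 342 nan 267.25 x nan mid nan inner nan
lines 344 nan 267.2 x nan mid nan inner nan
lines 346 nan 267.1 x nan mid nan inner nan
lines 348 nan 267.09 x nan mid nan inner nan

[[240, 336, 9, 30, 168], [271, 336, 8, 31, 102]]
tips 350 [243.91 
[... 1166 characters left out ...]
3 228.3  51.2] [577.1 248.6  51.2] mid 238.44 gap 20.33
tips 356 [242.6  275.19] w [np.float64(7.4), np.float64(7.3)] [578.7 228.3  51.2] [579.5 248.5  51.2] mid 238.4 gap 20.28
tips 359 [242.74 275.27] w [np.float64(7.4), np.float64(7.5)] [581.  228.2  51.2] [581.8 248.5  51.2] mid 238.39 gap 20.32
tips 362 [242.77 275.38] w [np.float64(7.4), np.float64(7.5)] [583.4 228.1  51.2] [584.2 248.6  51.2] mid 238.35 gap 20.46
lines 338 250.0 266.24 x 603.2 mid 237.27 inner 12.67
lines 340 249.58 266.65 x 605.1 mid 237.19 inner 13.35
lines 342 nan nan x nan mid nan inner nan
lines 344 nan nan x nan mid nan inner nan
lines 346 nan nan x nan mid nan inner nan
lines 348 nan nan x nan mid nan inner nan
```

Gap is now 17.9. The tip midpoint is 0.8 mm too far in +y and about 1 mm too far ahead, so I trim it and hold.

Emit:
arm_command --targets '[{"hand": -0.537,"x": 0.001,"y": -0.0008,"z": 0,"yaw": 0},{"hand": -0.537,"x": 0,"y": 0,"z": 0,"yaw": 0},{"hand": -0.537,"x": 0,"y": 0,"z": 0,"yaw": 0},{"hand": -0.537,"x": 0,"y": 0,"z": 0,"yaw": 0},{"hand": -0.537,"x": 0,"y": 0,"z": 0,"yaw": 0},{"hand": -0.537,"x": 0,"y": 0,"z": 0,"yaw": 0},{"hand": -0.537,"x": 0,"y": 0,"z": 0,"yaw": 0}]'

```text
clock: 15.65
eef_pos: [505.4, 238.2, 9.4]
eef_rot: [-3.142, -0.0, 3.102]
wrist_force: [0.3, 0.7, -0.5]
finger_gap: 22.1
finger_force: 8.7
```

```bash
python3 m.py w11 | head -5
```

```text
[505.42090691 238.19230902   9.43861654] 3.102203895615622 22.11730106341614 8.744002282619476 15.7
[[241, 336, 10, 30, 176], [271, 336, 8, 31, 113]]
tips 350 [245.07 274.06] w [np.float64(6.8), np.float64(6.8)] [573.4 229.3  29.9] [574.1 247.2  29.9] mid 238.26 gap 17.94
tips 353 [245.18 274.06] w [np.float64(6.8), np.float64(6.7)] [575.8 229.2  29.9] [576.5 247.2  29.9] mid 238.21 gap 17.95
tips 356 [245.42 274.11] w [np.float64(7.2), np.float64(6.6)] [578.1 229.3  29.9] [578.8 247.2  29.9] mid 238.22 gap 17.91
```

Gap 17.9 mm, midpoint y 238.2 against the line midpoint 238.2, tips about 18 mm above the plate, steady. Handing in.

```bash
python3 -c "
from cell import manip
print(manip.sign_off())"
```

```text
the job is handed in; nothing more can be done
None
```

I handed the job in with the tweezers held level, about 18 mm above the correct plate by calculation, each tip over its white line, and a measured tip gap of about 17.9 mm; on the first lift they tipped about 60° tips-up, so I set them back on the rest and re-gripped.

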